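# Swing a plywood plate about its pin to the stop and wedge it

### The arm

A 7-joint arm with a two-finger parallel gripper is mounted at the origin on a cart in front of the work surface, level with it; the furniture and walls round the work are solid. World frame = base frame: x ahead of the robot, y to its left, z up, the work surface at z = 0. Lengths are in m, angles in rad, forces in N, time in s.
With the tool pointing down it reaches from about 0.4 to 0.85 m from the base axis. Payload 10.4 kg.
Tool frame: the origin (TCP) lies between the finger pads; the fingertips stand 14 mm ahead of it and the grasp point (between the pads) lies 5 mm behind it; z points along the fingers, y is the line along which they close (so a half turn about z gives the same grasp; the last joint's range is limited). The gripper opens to 87 mm and grips with 3 to 60 N. Pads are 19 mm wide; open, the fingers measure 117 mm over their backs; the gripper's body (75 mm by 190 mm) begins 51 mm behind the grasp point.
Start: joints at [-1.238, 0.332, -0.065, 1.46, 0.022, 1.35, -0.088], TCP at [0.218, 0.586, 0.237] pointing down, gripper open.
Joint ranges: [-2.6, 2.6], [-0.5, 2.12], [-1.47, 1.34], [0.16, 2.42], [-1.27, 4.41], [0.06, 2.06], [-2.6, 2.6]. Speed limits (rad/s): [2.22, 2.22, 2.79, 2.79, 3.14, 3.14, 3.14].

### API

Orientations are given as a unit quaternion [x, y, z, w].
In Python, from station import robot, let_go, grab, cams, job gives the robot as it stands. Calls block until the motion is done:
- robot.goto(position, orientation): joint-space move of the TCP to a pose.
- robot.move_l(position, frame=None, max_speed=0.15): straight line of the TCP; frame=None keeps the orientation; max_speed is the mean speed in m/s.
- robot.move_joints(angles): joint-space move.
- let_go() and grab(newtons=None): open the fingers fully, or close them until they stop; newtons is the grip in N (None keeps the last).
- robot.pause(seconds).
- robot.solve_ik(position, orientation): joint angles nearest the present ones, or None.
- robot.read_state(): the state.
- cams.capture(name): name is "scene" or "top" or "wrist"; returns a dict with "frame" (420x560x3 uint8, red, green, blue), "range_z" (420x560 float32, m along the optical axis (not along the pixel's ray), 0 where there is no reading), "mtx" (3x3 intrinsics, pixels), "k1" (the pictures are not rectified: a ray, as slopes to the right and down, at radius r is drawn at 1 + k1 r^2 times it, then the intrinsics apply), "R" (3x3) and "t" (3): a world point X has camera coordinates R X + t; the wrist camera has in their place "tool_from_camera" (4x4, takes a point from camera to tool coordinates, whose origin is the TCP and whose axes are the flange's). Camera axes: x right, y down, z forward; pixel columns grow to the right and rows downward; lengths in m; the calibration is good to about 2 mm. A picture is of the moment at which its call begins: read the wrist's pose just before it.
A pose or a line that the arm cannot do raises robot.IKError and nothing moves.
- job.job_done(): hands the job in; it is judged then, once.
The state is a dict: "time": time; "joint_pos": joint angles; "qvel": joint speeds; "tau": joint torques, N m; "eef_pos": TCP position; "ee_rot": TCP orientation; "contact_force": force on the tool from outside, world axes, zero at the start; "ft_torque": the same for the moment, N m; "gripper_width": finger opening in m; "gripper_force": force on a finger pad.
Only numpy, scipy, OpenCV 4.12 (cv2) and the standard library are available. Lean on these libraries where they do the work, as an engineer would, in place of code of your own. Each camera call takes 0.05 s, during which the arm holds its last target. There are 200 camera calls.

### The job

Set the plywood plate in the drilling jig: push it near its free corner so that it swings about its pin to the stop screw, and press it home there with a gentle push of about 10 N for a moment. Then push the wedge in by its knob with about the same push until the plate is held tight between wedge and stop, and let go. Never load the stop with more than 15 N, and do not disturb the other things on the jig and the bench.

Things in the scene. Friction and masses are not known exactly. Their poses are not given: they have to be found in the camera images.
- jig: Drilling jig fixed to the bench: brown wooden board 240 (x) x 360 (y) x 15 mm. Origin on the bench, z up; the board spans x -130 to +110, y -180 to +180 mm. Pivot pin at x +20, y +150 mm. Two aluminium guide rails for the wedge, 16 mm high, span y -30 to -96 and x -49 to +15 mm; a steel strap over them (y -36 to -54) tops out 34 mm over the bench.
- pivot (a point): Middle of the jig's fixed upright 10 mm steel pin at the board's top (15 mm over the bench). A 24 mm washer and a nut above the plate keep it down; top 47 mm over the bench.
- plate: Loose waxed plywood plate 180 x 80 x 18 mm, 0.15 to 0.28 kg, flat on the board, its hole (0.5 mm play all round) on the pin. Origin: hole centre at the underside. It spans x -20 to +160 (free end), y -30 to +50 mm. It starts swung 0.35 to 0.75 rad clockwise (from above) of its seated heading: seated, its x axis points along -y of the jig within 0.065 rad, as the stop is set.
- push_spot (a point): Middle height of the plate's y = -30 mm edge near the free corner, at plate x = 115 mm: push here along the plate's +y to swing it anticlockwise from above. Sliding takes about 1 N (friction about 0.3).
- stop: Dark steel stop block fixed on the board (foot 30 x 50, block 20 x 34 x 30 mm). Origin under the block, axes as the jig's. Its rigid steel screw, 13 mm head, points to -x, 8 mm above the board, and meets the plate's y = +50 edge at plate x = 120 mm. The head's face is 30 mm from the origin give or take 7 mm: this is not measured and must be felt (force climbs over 10 N a mm).
- wedge: Wooden wedge bar, 15 mm high, sliding along the jig's y in the guide; axes as the jig's. Origin on the board, 12.5 mm to +x of the knob's middle. Nose at y +120 mm. The sloped face looks to +x: x = -16 mm at the nose, +8 mm at y = +54. It starts pulled back (origin at jig y -144 to -140 mm), travels to jig y -64 mm at most, and 4 N of friction holds it where it is left.
- wedge_knob (a point): Top middle of the wedge's black upright knob, 61 mm over the bench: head 22 mm wide and 14 mm high, neck 14 mm wide below. Push its -y side toward +y of the jig. With the plate seated the nose passes behind the plate's y = -30 edge at the free end and gets tight after 15 to 78 mm, as the stop is set. A push of about 10 N makes it tight.
- steel_block: Bystander: grey steel block 35 x 60 x 22 mm on the jig's board; origin under its middle.
- pin_tin: Bystander: round metal tin 64 mm wide, 38 mm high on the jig's board; origin under its middle.
- pliers: Bystander: red-handled pliers lying on the bench, 182 mm long.
- marker: Bystander: white and green pen lying on the bench, 135 mm long.
- slat_bundle: Bystander: bundle of thin wooden slats, 122 mm long, on the bench.

How it is judged:
By the outcome, as a careful person would: the job done as asked, in the order asked, and still so for the second after the job is handed in, with the robot touching nothing.
It also fails if it takes over 72 s, if anything falls off the work surface, if the arm or the gripper's body presses on something with over 40 N, if the wrist force passes 120 N, or if a joint passes its speed limit or range.

## Working session

There is one attempt and no reset: what is moved stays moved. The work goes in short steps, each a Python script; the robot and the scene stay as the last script left them, time stands still between calls to the robot, and variables do not carry over. Pictures are saved under pics/ and viewed, at most 10 in all, crops included, and the job is handed in when it is done.

```bash
ls; mkdir -p pics; cat > h.py <<'E'
import numpy as np, cv2
from station import robot, let_go, grab, cams, job
def shot(name,fn):
    s=robot.read_state(); c=cams.capture(name); c['state']=s
    cv2.imwrite('pics/'+fn+'.png',c['frame'][:,:,::-1]); np.save('pics/'+fn+'.npy',c,allow_pickle=True); return c
def load(fn): return np.load('pics/'+fn+'.npy',allow_pickle=True).item()
def ray(c,u,v):
    K=c['mtx']; d=np.array([(u-K[0,2])/K[0,0],(v-K[1,2])/K[1,1]]); p=d.copy()
    for _ in range(20): p=d/(1+c['k1']*(p@p))
    R=c['R'];t=c['t']; return -R.T@t, R.T@np.array([p[0],p[1],1])
def at_z(c,u,v,z):
    o,d=ray(c,u,v); return o+d*(z-o[2])/d[2]
def proj(c,X):
    p=c['R']@np.asarray(X)+c['t']; a=p[:2]/p[2]; a=a*(1+c['k1']*(a@a)); K=c['mtx']
    return np.array([K[0,0]*a[0]+K[0,2],K[1,1]*a[1]+K[1,2]])
def depth_pt(c,u,v):
    o,d=ray(c,u,v); return o+d*c['range_z'][int(round(v)),int(round(u))]
E
python3 - <<'E'
from h import *
for n in('top','scene'):
    c=shot(n,n); print(n,c['mtx'].tolist(),c['k1'],c['R'].round(3).tolist(),c['t'].round(3).tolist())
s=robot.read_state(); print({k:np.round(v,3).tolist() for k,v in s.items()})
E
```

```text
pics
top [[386.7998728197109, 0.0, 281.72522464550923], [0.0, 386.7998728197109, 207.7844255537902], [0.0, 0.0, 1.0]] 0.019479314988478755 [[0.01, -1.0, 0.003], [-0.998, -0.01, -0.07], [0.07, -0.003, -0.998]] [0.045, 0.552, 1.242]
scene [[418.8852369402888, 0.0, 277.25342829321124], [0.0, 418.8852369402888, 210.90890199232732], [0.0, 0.0, 1.0]] -0.009691216733661136 [[0.777, -0.63, -0.014], [-0.341, -0.402, -0.849], [0.529, 0.664, -0.528]] [-0.393, 0.282, 0.806]
{'time': 0.1, 'joint_pos': [-1.238, 0.333, -0.065, 1.461, 0.022, 1.35, -0.088], 'qvel': [-0.001, -0.002, 0.001, -0.002, 0.0, 0.003, 0.002], 'tau': [0.001, -62.455, 0.025, -39.072, -0.062, 0.037, 0.0], 'eef_pos': [0.218, 0.586, 0.236], 'ee_rot': [0.177, 0.984, -0.001, -0.0], 'contact_force': [-1.289, -0.573, -0.5], 'ft_torque': [0.023, 0.017, 0.028], 'gripper_force': 0.0, 'gripper_width': 0.087}
```

View pics/top.png

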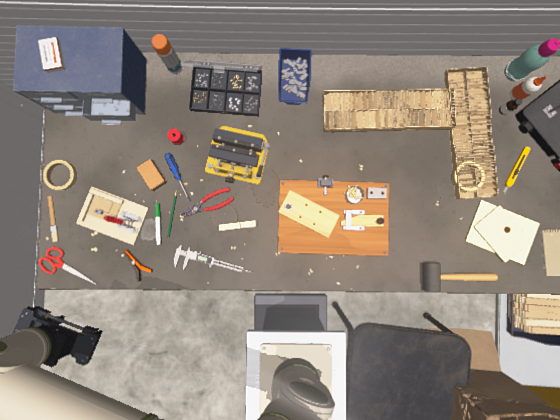

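View pics/scene.png

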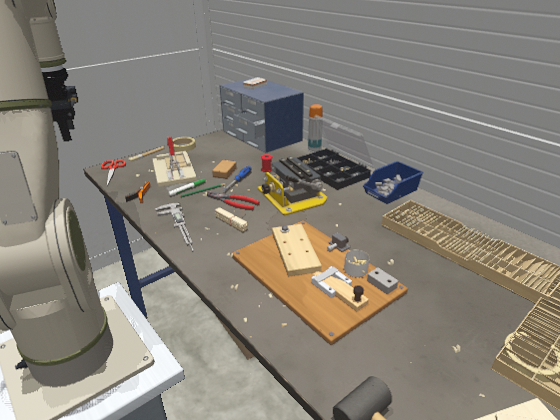

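The board spans about columns 278–389 and rows 180–255 in top. The pivot is at the left (~290,207), the stop at (325,182), the tin at (354,194), the block at (377,193) and the wedge knob near (380,222). I'll enlarge this area.

```bash
python3 - <<'E'
from h import *
c=load('top'); f=c['frame'][170:265,270:400,::-1]
cv2.imwrite('pics/topc.png',cv2.resize(f,None,fx=6,fy=6,interpolation=cv2.INTER_CUBIC))
c=load('scene'); f=c['frame'][215:345,225:415,::-1]
cv2.imwrite('pics/scenec.png',cv2.resize(f,None,fx=4.2,fy=4.2,interpolation=cv2.INTER_CUBIC))
E
```

```text
(no output)
```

View pics/topc.png

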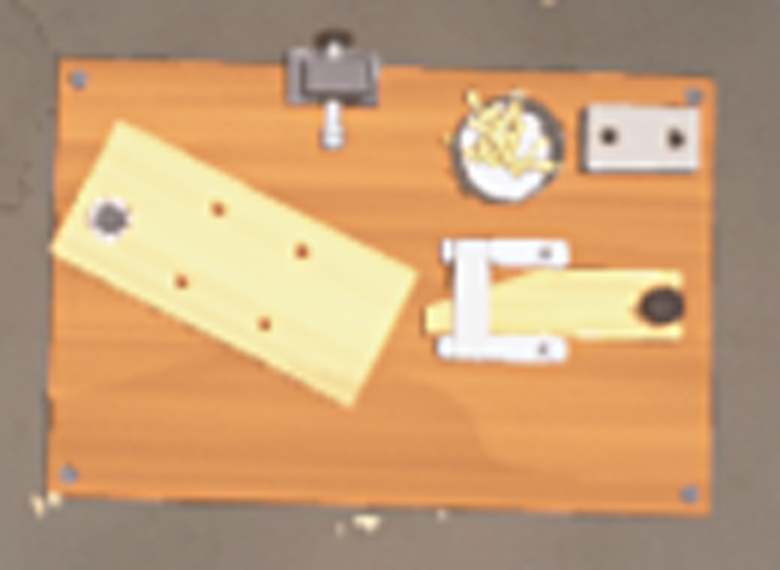

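View pics/scenec.png

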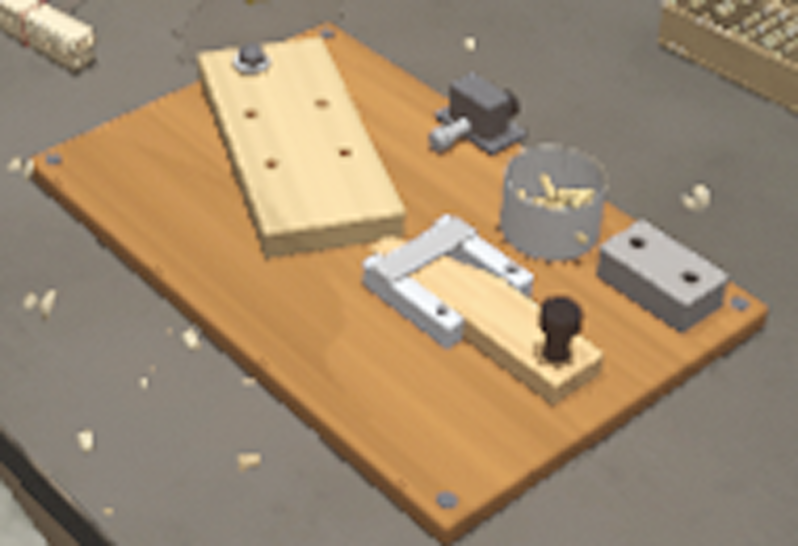

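topc corners: TL (60,57), TR (713,76), BR (710,514), BL (48,494). Plate corners are (118,120), (50,248), (352,408) and (417,272), the nut is at (110,218), the knob at (661,305) and the stop head's end at (332,146).

```bash
cat >> h.py <<'E'
def T2(p,xy): # jig->world 2D; p=[x,y,yaw]
    c,s=np.cos(p[2]),np.sin(p[2]); return np.array([p[0]+c*xy[0]-s*xy[1],p[1]+s*xy[0]+c*xy[1]])
def inv2(p,XY):
    c,s=np.cos(p[2]),np.sin(p[2]); d=np.asarray(XY)-p[:2]; return np.array([c*d[0]+s*d[1],-s*d[0]+c*d[1]])
E
python3 - <<'E'
from h import *
from scipy.optimize import least_squares as ls
c=load('top'); P=lambda x,y,z:at_z(c,270+(x+.5)/6-.5,170+(y+.5)/6-.5,z)
q=[P(60,57,.015),P(713,76,.015),P(710,514,.015),P(48,494,.015)]
m=[(.11,.18),(.11,-.18),(-.13,-.18),(-.13,.18)]
r=ls(lambda p:np.concatenate([T2(p,a)-b[:2] for a,b in zip(m,q)]),[.6,-.1,0]); J=r.x
print('jig',J.round(4),(r.fun*1000).round(1))
nut=inv2(J,P(110,218,.047)[:2]); print('nut jig',nut)
q=[P(118,120,.033),P(50,248,.033),P(352,408,.033),P(417,272,.033)]
m=[(-.02,.05),(-.02,-.03),(.16,-.03),(.16,.05)]
r=ls(lambda p:np.concatenate([T2(p,a)-b[:2] for a,b in zip(m,q)]),[*T2(J,(.02,.15)),-1.2]); 
print('plate',r.x.round(4),(r.fun*1000).round(1),'in jig',inv2(J,r.x[:2]),r.x[2]-J[2])
kn=P(661,305,.061); print('knob',kn,inv2(J,kn[:2])); st=P(332,146,.023); print('head',st,inv2(J,st[:2]))
print('stop block top', inv2(J,P(335,76,.045)[:2]))
print('tin',inv2(J,P(510,148,.053)[:2]),'blk',inv2(J,P(641,138,.037)[:2]))
for n,(x,y) in dict(board=(200,420),plate=(240,260),knob=(661,300),tinrim=(556,125)).items():
    print(n,depth_pt(c,270+x/6,170+y/6).round(3))
np.save('jig.npy',J)
E
```

```text
jig [ 0.5335 -0.118  -0.0187] [ 0.7  0.9  0.9 -1.4 -0.7 -0.8 -1.   1.3]
nut jig [0.01921847 0.14980431]
plate [ 0.5564  0.0313 -2.0395] [ 0.4 -0.7 -1.4 -0.5  1.4  1.3 -0.4 -0.1] in jig [0.02011449 0.14974882] -2.0208534445757955
knob [ 0.51166002 -0.25749925  0.061     ] [-0.01923778 -0.13984141]
head [ 0.59775591 -0.08933534  0.023     ] [0.06370559 0.02989957]
stop block top [0.09896617 0.0315571 ]
tin [ 0.06206674 -0.06105971] blk [ 0.07124164 -0.1342712 ]
board [ 0.447 -0.02   0.016]
plate [ 0.533 -0.04   0.033]
knob [ 0.513 -0.258  0.063]
tinrim [ 0.605 -0.205  0.057]
```

Jig, pin, plate, knob and stop agree with the given sizes to about 1.5 mm. The plate is 0.45 rad clockwise of the nominal heading, so I'll approach and swing it most of the way.

```bash
cat >> h.py <<'E'
J=np.load('jig.npy')
def quat(xd): return [np.cos(xd/2),np.sin(xd/2),0,0]   # tool down, tool x at world angle xd
ZP=.035
def pose(th,gap,px=.115): # th: plate heading in jig; tool face gap behind the y=-30 edge
    a=(*T2(J,(.02,.15)),th+J[2]); xy=T2(a,(px,-.03-.0095-gap)); return [*xy,ZP], quat(th+J[2]+np.pi/2+np.pi)
def force(n=6,dt=.01):
    f=[]
    for _ in range(n): robot.pause(dt); f.append(robot.read_state()['contact_force'])
    return np.mean(f,0),np.std(f,0)
def now(): return round(robot.read_state()['time'],2)
E
python3 - <<'E'
from h import *
grab(20); print(now(),robot.read_state()['gripper_width'])
p,q=pose(-2.02,.02); robot.goto([p[0],p[1],.14],q); print(now())
robot.move_l(p,max_speed=.1); print(now(),robot.read_state()['eef_pos'])
f0,sd=force(10); print('base',f0,sd); np.save('f0.npy',f0)
t=now(); p,q=pose(-2.02,.0197); robot.move_l(p,q,max_speed=.01); print('tiny step s',now()-t)
for th in np.linspace(-2.02,-1.72,7):
    p,q=pose(th,.0); robot.move_l(p,q,max_speed=.05)
    f=force(4)[0]-f0; n=np.array([np.cos(th+J[2]+np.pi/2),np.sin(th+J[2]+np.pi/2)])
    print(round(th,3),now(),'push',round(-f[:2]@n,2),f.round(2))
    if -f[:2]@n>6: break
shot('top','t2'); shot('wrist','w2')
E
```

```text
1.62 0.0007464300770112901
4.04
5.24 [ 0.45176584 -0.04421973  0.03548963]
base [ 0.25955768 -0.17640111  0.19403498] [0.46365062 0.40412506 0.61502372]
tiny step s 0.25
-2.02 6.15 push 0.44 [-0.38  0.22 -0.02]
-1.97 6.46 push 0.81 [-0.91 -0.06 -0.34]
-1.92 6.77 push 0.37 [-0.32  0.18  0.35]
-1.87 7.08 push 0.08 [-0.11 -0.06 -0.23]
-1.82 7.38 push 0.59 [-0.58  0.09 -0.17]
-1.77 7.69 push -0.21 [0.33 0.5  0.03]
-1.72 8.0 push 0.41 [-0.38  0.18 -0.67]
```

```bash
python3 - <<'E'
from h import *
f0=np.load('f0.npy'); th=-1.72; F=0; log=[]; k=0
while th<-1.47:
    th+=(.0005 if F<2 else .00012 if F<7 else .00006)/.119
    p,q=pose(th,0); robot.move_l(p,q,max_speed=.01)
    f=force(5)[0]-f0; n=np.array([np.cos(th+J[2]+np.pi/2),np.sin(th+J[2]+np.pi/2)]); F=-f[:2]@n
    log.append((round(th,4),round(float(F),1)))
    if F>9.2: break
    if now()>38: break
print(log[-25:],now())
m=[]
for _ in range(4): m.append(round(float(-(force(10)[0]-f0)[:2]@n),2))
print('hold',m,now(),robot.read_state()['eef_pos']); np.save('th.npy',th)
E
```

```text
[(-1.6948, 0.9), (-1.6906, 0.7), (-1.6864, 0.7), (-1.6822, 1.2), (-1.678, 1.0), (-1.6738, 0.3), (-1.6696, 0.6), (-1.6654, 0.7), (-1.6612, 2.3), (-1.6602, 4.2), (-1.6592, 5.4), (-1.6582, 6.0), (-1.6571, 6.4), (-1.6561, 6.2), (-1.6551, 7.1), (-1.6546, 7.0), (-1.6536, 7.2), (-1.6531, 8.0), (-1.6526, 7.6), (-1.6521, 7.9), (-1.6516, 8.3), (-1.6511, 8.2), (-1.6506, 8.1), (-1.6501, 8.5), (-1.6496, 9.5)] 16.85
hold [8.61, 8.71, 8.74, 8.94] 17.18 [ 0.50465242 -0.07878475  0.03463508]
```

```bash
python3 - <<'E'
from h import *
f0=np.load('f0.npy'); th=float(np.load('th.npy')); n=np.array([np.cos(th+J[2]+np.pi/2),np.sin(th+J[2]+np.pi/2)])
F=0
for i in range(10):
    th+=.00006/.119; p,q=pose(th,0); robot.move_l(p,q,max_speed=.01); F=-(force(10)[0]-f0)[:2]@n
    if F>9.7: break
m=[round(float(-(force(15)[0]-f0)[:2]@n),2) for _ in range(4)]; print(F,m,now())
p,q=pose(th,.0015); robot.move_l(p,q,max_speed=.02); p,q=pose(th,.025); robot.move_l(p,q,max_speed=.08)
robot.move_l([p[0],p[1],.16],max_speed=.15); print('free',force()[0]-f0,now())
J2=T2(J,(-.019,-.2)); q=quat(J[2]-np.pi/2); s=robot.solve_ik([*J2,.16],q); q2=quat(J[2]+np.pi/2); s2=robot.solve_ik([*J2,.16],q2); print(s,s2)
c=shot('top','t3'); f=c['frame'][170:265,270:400,::-1]
cv2.imwrite('pics/t3c.png',cv2.resize(f,None,fx=6,fy=6,interpolation=cv2.INTER_CUBIC))
E
```

```text
9.881092909717085 [9.65, 9.71, 9.93, 9.77] 19.35
free [-0.11014809  0.2783448  -0.23517817] 21.07
[-0.36458419  0.58374952  1.16292841  1.66856401 -0.55883996  1.26712924
 -2.24701426] [-0.22637467  0.45692473  0.91916927  1.66322786 -0.38371225  1.21401232
  0.76136813]
```

View pics/t3c.png

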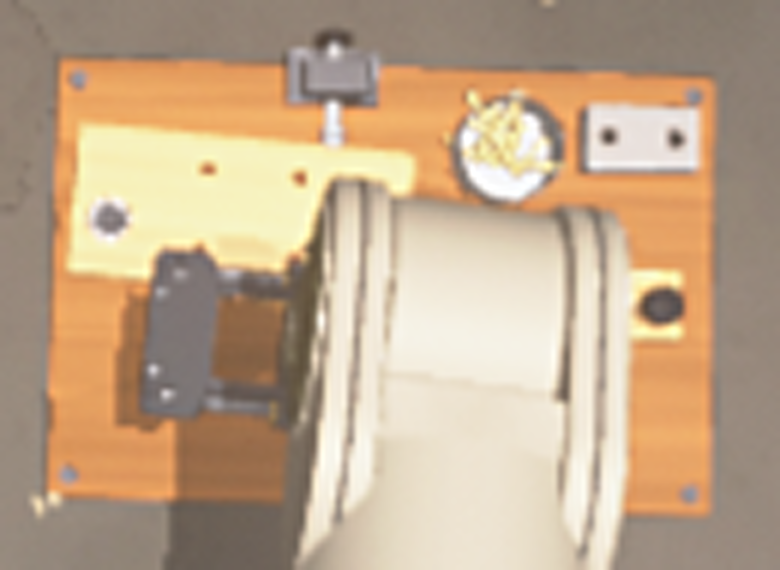

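The plate's far edge now meets the screw head at (332,145), so it is seated, and it was pressed at 9.8 N. Next I'll go behind the knob.

```bash
cat >> h.py <<'E'
def kpose(s): # tool +y-side face at jig y = s
    return [*T2(J,(-.0192,s-.0095)),.060]
QK=quat(J[2]+np.pi/2); NK=np.array([-np.sin(J[2]),np.cos(J[2])])
E
python3 - <<'E'
from h import *
p=kpose(-.171); robot.goto([p[0],p[1],.16],QK); print(now())
robot.move_l(p,max_speed=.1); f0=force(12)[0]; np.save('f1.npy',f0); print(now(),f0,robot.read_state()['eef_pos'])
y=-.1575; robot.move_l(kpose(y),max_speed=.04); F=0; log=[]
while y<-.07 and now()<58:
    y+=(.0005 if F<5 else .00015 if F<7.5 else .00007)
    robot.move_l(kpose(y),max_speed=.01); f=force(5)[0]-f0; F=-f[:2]@NK
    log.append((round(y*1000,2),round(float(F),1)))
    if F>9.2: break
print(log,now()); print([round(float(-(force(15)[0]-f0)[:2]@NK),2) for _ in range(2)],force()[0]-f0); np.save('y.npy',y)
E
```

```text
22.02
23.27 [-0.24222028  0.07694364  0.11327321] [ 0.51136857 -0.29836098  0.06067087]
[(-157.0, -0.1), (-156.5, 0.3), (-156.0, 0.9), (-155.5, 1.8), (-155.0, 4.3), (-154.5, 3.8), (-154.0, 3.8), (-153.5, 4.0), (-153.0, 3.6), (-152.5, 3.9), (-152.0, 3.4), (-151.5, 3.9), (-151.0, 3.9), (-150.5, 3.6), (-150.0, 4.1), (-149.5, 3.7), (-149.0, 4.0), (-148.5, 3.5), (-148.0, 3.4), (-147.5, 3.5), (-147.0, 4.4), (-146.5, 3.8), (-146.0, 3.7), (-145.5, 3.8), (-145.0, 3.8), (-144.5, 3.9), (-144.0, 3.9), (-143.5, 3.5), (-143.0, 4.2), (-142.5, 4.0), (-142.0, 4.2), (-141.5, 3.8), (-141.0, 4.2), (-140.5, 3.5), (-140.0, 3.7), (-139.5, 3.6), (-139.0, 3.5), (-138.5, 3.9), (-138.0, 3.7), (-137.5, 3.7), (-137.0, 4.1), (-136.5, 3.9), (-136.0, 3.9), (-135.5, 3.8), (-135.0, 3.4), (-134.5, 4.0), (-134.0, 4.3), (-133.5, 5.1), (-133.35, 5.3), (-133.2, 5.4), (-133.05, 5.2), (-132.9, 5.2), (-132.75, 5.1), (-132.6, 5.5), (-132.45, 6.0), (-132.3, 5.8), (-132.15, 6.3), (-132.0, 6.3), (-131.85, 6.8), (-131.7, 6.1), (-131.55, 6.7), (-131.4, 6.9), (-131.25, 6.7), (-131.1, 7.4), (-130.95, 7.9), (-130.88, 7.4), (-130.73, 8.2), (-130.66, 8.2), (-130.59, 7.7), (-130.52, 8.1), (-130.45, 8.4), (-130.38, 7.9), (-130.31, 8.4), (-130.24, 8.5), (-130.17, 8.2), (-130.1, 8.7), (-130.03, 8.6), (-129.96, 8.5), (-129.89, 8.5), (-129.82, 9.3)] 47.08
[8.95, 9.22] [ 1.21383797 -9.24862541 -2.26537282]
```

```bash
python3 - <<'E'
from h import *
f0=np.load('f1.npy'); y=float(np.load('y.npy'))
for i in range(8):
    y+=.0002; robot.move_l(kpose(y),max_speed=.01); F=-(force(8)[0]-f0)[:2]@NK
    if F>9.9: break
print([round(float(-(force(15)[0]-f0)[:2]@NK),2) for _ in range(2)],now(),y)
robot.move_l(kpose(y-.003),max_speed=.03); robot.move_l(kpose(y-.025),max_speed=.1)
p=kpose(y-.025); robot.move_l([p[0],p[1],.2],max_speed=.15); print(now(),force()[0]-f0)
s=robot.read_state()['joint_pos']; j=list(s); j[0]-=.6; robot.move_joints(j); print(now())
c=shot('top','t4'); f=c['frame'][170:265,270:400,::-1]
cv2.imwrite('pics/t4c.png',cv2.resize(f,None,fx=6,fy=6,interpolation=cv2.INTER_CUBIC))
E
```

```text
[10.1, 9.6] 48.58 -0.12921999999999995
50.28 [-0.15413878 -0.24064852 -0.36420258]
51.63
```

View pics/t4c.png

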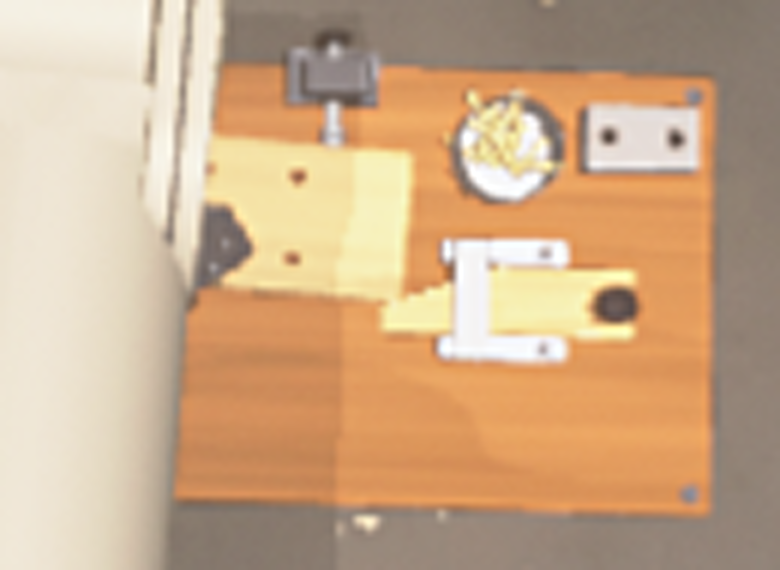

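The wedge nose at (383,318) now lies behind the plate's free-end corner, and the plate's edge still meets the screw at (332,145). The tin and the block have not moved, and the arm is clear.

```bash
python3 -c "
from h import *
print(force()[0],now()); print(job.job_done())"
```

```text
[-0.00933086 -0.36358614  0.23509459] 51.73
the job is handed in; nothing more can be done
None
```

The plate is seated against the stop after a 9.8 N push at the push spot, and the wedge was pushed in with about 10 N until tight. The arm was clear and the job was handed in at 51.7 s.

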